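# Put the mixed-up fastener tins back in their colour holders

### The arm

A 6-joint arm with a two-finger parallel gripper is mounted at the origin on the work surface. World frame = base frame: x ahead of the robot, y to its left, z up, the work surface at z = 0. Lengths are in m, angles in rad, forces in N, time in s.
With the tool pointing down it reaches from about 0.3 to 0.85 m from the base axis. Payload 5.4 kg.
Tool frame: the origin (TCP) lies midway between the tips of the shut fingers; the grasp point (between the pads) lies 19 mm behind it (bot.grasp_offset is the z of the grasp point in the tool frame, in m); z points along the fingers, y is the direction in which the jaws open and shut (so a half turn about z gives the same grasp; the last joint's range is limited). The gripper opens to 85 mm and grips with 20 to 120 N. Pads are 22 mm wide; open, the fingers measure 114 mm over their backs; the gripper's body (76 mm by 85 mm) begins 54 mm behind the grasp point. The pads swing forward as they close: fully open they stand 13 mm farther back than shut.
Start: joints at [-1.535, 0.158, 1.597, -0, 1.386, -0.21], TCP at [0.14, -0.558, 0.231] pointing down, gripper open.
Joint ranges: [-2.91, 2.91], [-0.94, 2.29], [0.18, 2.7], [-1.29, 4.43], [0.17, 2.64], [-3, 3]. Speed limits (rad/s): [2.57, 2.57, 3.14, 3.14, 3.14, 3.14].

### API

Orientations are given as [roll, pitch, yaw] about the fixed x, y, z axes, in that order (R = Rz(yaw) Ry(pitch) Rx(roll)).
In Python, from station import bot gives the robot as it stands.
- The arm moves only by the shell command python3 -m jog 'ROWS' [FORCE]. ROWS is JSON, a list of rows, each a list of 7 numbers: the turn, a rotation vector about the tool's x, y, z in rad, then the shift along the tool's x, y, z in cm, then the gripper command: -1 is shut, 1 is fully open, values between are in proportion. In form: [[rx, ry, rz, tx, ty, tz, gripper], ...]. A call has 1 to 12 rows; each row shifts and turns the commanded pose from where the row before left it, along the tool's axes as they then stand; what a row does not reach is not made up. A row lasts 1/12 s, in which the tool goes at most 41.7 mm and 7.16 degrees, less where a joint would pass 70% of its speed; a pose out of reach is approached as far as the arm can. A call with a gripper value outside its range is refused whole. The fingers move at their own pace and stop on an object; FORCE is the grip in N (left out, the last holds). Time passes only in rows, so rows that do not move let the fingers close. It gives the time, the measured TCP pose, the force and the opening at its end, in the units of the state.
- bot.read_state(): the state, without advancing time (a new reading comes with each control period).
- bot.grab_frame(name): name is "scene" or "top"; returns (picture, depth): 384x512x3 uint8, red, green, blue; 384x512 float32, m along the optical axis (not along the pixel's ray), 0 where there is no reading.
- bot.camera_params(name): a dict with "vfov" (degrees; the focal length in pixels is half the picture's height over the tangent of half this angle, whatever the lens; pixels are square), "cx", "cy" (the principal point, pixels), "xyz" and "orientation" of the camera in the world. Camera axes: x right, y down, z forward; pixel columns grow to the right and rows downward; lengths in m; the calibration is good to about 2 mm. A picture is of the moment at which its call begins. camera_params takes no time and is no camera call.
- bot.finish_job(): hands the job in, once; it reports no verdict.
The state is a dict: "time": time; "qpos": joint angles; "dq": joint speeds; "effort": joint torques, N m; "position": TCP position; "orientation": TCP orientation; "force": force on the tool from outside, world axes, zero at the start; "ft_torque": the same for the moment, N m; "finger_gap": finger opening in m.
Only numpy, scipy, OpenCV 4.12 (cv2) and the standard library are available. Lean on these libraries where they do the work, as an engineer would, in place of code of your own. Each camera call takes 0.05 s, during which the arm holds its last target. There are 200 camera calls.

### The job

The four fastener tins are standing in each other's holders: swap them round so that each tin stands upright on the floor of the holder of its own colour; each must be lifted clear of the holder's walls and front rail. No holder is free at first, so the empty black pad is there for parking a tin on the way. Set the tins down rather than dropping them, do not tip any over, and leave the glass jar where it is.

Things in the scene. Friction and masses are not known exactly. Their poses are not given: they have to be found in the camera images.
- tin_red: loose upright round steel tin of fasteners with a red lid and red label band, 54 mm diameter, 90 mm tall, about 0.3 kg (may be 30 % more or less); origin at the centre of its underside, z up along its axis
- tin_blue: loose upright round steel tin of fasteners with a blue lid and blue label band, 54 mm diameter, 90 mm tall, about 0.3 kg (may be 30 % more or less); origin at the centre of its underside, z up along its axis
- tin_yellow: loose upright round steel tin of fasteners with a yellow lid and yellow label band, 50 mm diameter, 105 mm tall, about 0.3 kg (may be 30 % more or less); origin at the centre of its underside, z up along its axis
- tin_green: loose upright round steel tin of fasteners with a green lid and green label band, 50 mm diameter, 105 mm tall, about 0.3 kg (may be 30 % more or less); origin at the centre of its underside, z up along its axis
- holder_red: red holder fixed to the bench, 100 x 100 mm outside, open on top: a red floor 4 mm thick, red side and back walls 8 mm thick and 14 mm high, and a steel retaining rail across the front (its -x side) whose top is 28 mm above the bench; inside space 84 x 84 mm. Holds one tin. Origin at the centre of its underside, on the bench; z up, sides along its x and y
- holder_blue: blue holder fixed to the bench, 100 x 100 mm outside, open on top: a blue floor 4 mm thick, blue side and back walls 8 mm thick and 14 mm high, and a steel retaining rail across the front (its -x side) whose top is 28 mm above the bench; inside space 84 x 84 mm. Holds one tin. Origin at the centre of its underside, on the bench; z up, sides along its x and y
- holder_yellow: yellow holder fixed to the bench, 100 x 100 mm outside, open on top: a yellow floor 4 mm thick, yellow side and back walls 8 mm thick and 14 mm high, and a steel retaining rail across the front (its -x side) whose top is 28 mm above the bench; inside space 84 x 84 mm. Holds one tin. Origin at the centre of its underside, on the bench; z up, sides along its x and y
- holder_green: green holder fixed to the bench, 100 x 100 mm outside, open on top: a green floor 4 mm thick, green side and back walls 8 mm thick and 14 mm high, and a steel retaining rail across the front (its -x side) whose top is 28 mm above the bench; inside space 84 x 84 mm. Holds one tin. Origin at the centre of its underside, on the bench; z up, sides along its x and y
- pad: black rubber parking pad fixed to the bench, 120 x 120 mm, 6 mm thick, empty at the start; origin at the centre of its underside, on the bench
- jar: bystander: loose brown (amber) glass jar with a white lid, 62 mm diameter, 69 mm tall, standing at the left of the work; origin at the centre of its underside
There are look-alikes about, which are no part of the job. Leave any brown or pink look-alike of the holder_yellow alone.

How it is judged:
By the outcome, as a careful person would: the job done as asked, in the order asked, and still so for the second after the job is handed in, with the robot touching nothing.
It also fails if it takes over 128 s, if anything falls off the work surface, if the arm or the gripper's body presses on something with over 40 N, if the wrist force passes 120 N, or if a joint passes its speed limit or range.

## Working session

There is one attempt and no reset: what is moved stays moved. The work goes in short steps, Python scripts to look and compute and a shell command to move; the robot and the scene stay as the last step left them, time stands still between calls to the robot, and variables do not carry over. Pictures are saved under pics/ and viewed, about 12 in all and at most 16, crops included, and the job is handed in when it is done.

```bash
ls; mkdir -p pics; python3 - <<'E'
from station import bot
import cv2
s=bot.read_state(); print(s, bot.grasp_offset)
for n in("scene","top"):
    p,d=bot.grab_frame(n); cv2.imwrite(f"pics/{n}0.png",p[:,:,::-1]); print(n,bot.camera_params(n))
    import numpy as np; np.save(f"pics/{n}0d.npy",d)
E
```

```text
pics
{'time': 0.0, 'qpos': array([-1.53510554e+00,  1.59050810e-01,  1.59824701e+00,  1.71298177e-05,
        1.38619525e+00, -2.10097574e-01]), 'dq': array([ 3.15056087e-04,  6.17100449e-04,  8.34956313e-05, -1.06353825e-03,
       -4.40721577e-04,  7.96344745e-04]), 'effort': array([-1.53425040e-03, -3.96003270e+01, -3.31432879e+01, -2.88806277e-04,
        8.48591735e-03, -7.27646039e-06]), 'position': array([ 0.13987355, -0.55710593,  0.23030851]), 'orientation': array([-3.13973754e+00, -4.12802916e-04,  2.45784814e-01]), 'force': array([ 0.80650711,  0.43575426, -0.011684  ]), 'ft_torque': array([-0.0714382 , -0.04127257, -0.01907326]), 'finger_gap': 0.08539333737709938} -0.0187
scene {'vfov': 57.43708882319058, 'cx': 255.4768400846963, 'cy': 191.05004666682694, 'xyz': array([ 1.05485793, -0.40645383,  0.66897473]), 'orientation': array([-2.28533125,  0.0168548 ,  0.77225496])}
top {'vfov': 48.1971985676082, 'cx': 252.23464186170824, 'cy': 188.85808012158856, 'xyz': array([0.42280083, 0.10719706, 1.07598632]), 'orientation': array([-3.04073935, -0.02002138, -1.54834943])}
```

View pics/scene0.png

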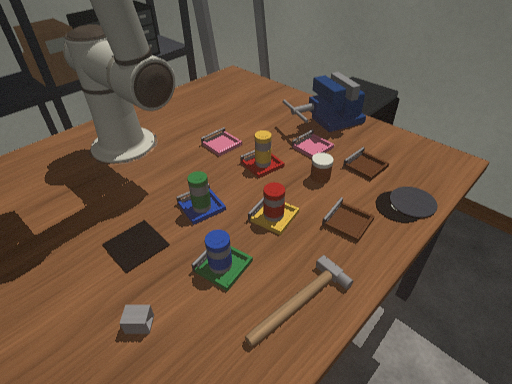

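View pics/top0.png

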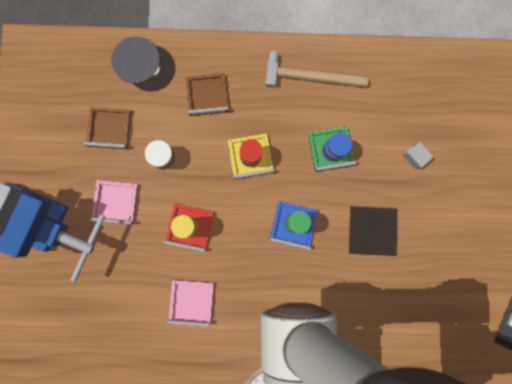

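The scene view shows red tin in the yellow holder (274,200), blue in green (218,250), yellow in red (263,150) and green in blue (198,190). The pad is at (136,245) and the jar at (321,165). In the top view the lids are at red (251,153), blue (338,147), yellow (182,227) and green (300,222), with the pad at (373,231). So the job is two swaps: red with yellow, and blue with green.

```bash
cat > h.py <<'E'
import numpy as np, cv2
from scipy.spatial.transform import Rotation as Ro
from station import bot
HUE={'red':[(0,6),(172,180)],'yellow':[(20,32)],'green':[(50,80)],'blue':[(105,125)]}
def cam(n):
    c=bot.camera_params(n); f=192/np.tan(np.radians(c['vfov'])/2)
    return c,f,Ro.from_euler('xyz',c['orientation']).as_matrix()
def ray(n,uv):
    c,f,R=cam(n); uv=np.atleast_2d(uv).astype(float)
    d=np.c_[(uv[:,0]-c['cx'])/f,(uv[:,1]-c['cy'])/f,np.ones(len(uv))]@R.T
    return np.array(c['xyz']),d
def plane(n,uv,z):
    o,d=ray(n,uv); return o+d*((z-o[2])/d[:,2])[:,None]
def cloud(n,depth):
    v,u=np.mgrid[:384,:512]; o,d=ray(n,np.c_[u.ravel(),v.ravel()])
    return (o+d*depth.reshape(-1,1)).reshape(384,512,3)
def tri(uv1,uv2):
    o1,d1=ray('scene',uv1); o2,d2=ray('top',uv2); d1=d1[0];d2=d2[0]
    s=np.linalg.lstsq(np.c_[d1,-d2],o2-o1,rcond=None)[0]
    a=o1+s[0]*d1;b=o2+s[1]*d2; return (a+b)/2,np.linalg.norm(a-b)
def colour(p,c):
    h=cv2.cvtColor(p,cv2.COLOR_RGB2HSV)
    m=np.zeros(h.shape[:2],bool)
    for a,b in HUE[c]: m|=(h[...,0]>=a)&(h[...,0]<=b)
    return m&(h[...,1]>150)&(h[...,2]>60)
def big(m):
    k,l,st,ce=cv2.connectedComponentsWithStats(m.astype(np.uint8))
    if k<2: return None,None
    i=1+np.argmax(st[1:,4]); return l==i,ce[i]
def grab():
    o={}
    for n in('scene','top'):
        p,d=bot.grab_frame(n); o[n]=(p,d,cloud(n,d))
    return o
def tins(o,names=HUE):
    r={}
    for c in names:
        uv={}; zs={}
        for n,(p,d,X) in o.items():
            m=colour(p,c)&(d>0)&(X[...,2]>.06)&(X[...,0]>.2)&(X[...,0]<.8)&(abs(X[...,1])<.45)
            if m.sum()<15: continue
            zt=np.percentile(X[...,2][m],90 if n=='top' else 85); zs[n]=zt
            mm,_=big(m&(X[...,2]>zt-.005))
            cnt=max(cv2.findContours(mm.astype(np.uint8),0,2)[0],key=cv2.contourArea)
            (x,y),_,_=cv2.fitEllipse(cv2.convexHull(cnt)) if len(cv2.convexHull(cnt))>4 else cv2.minAreaRect(cnt)
            uv[n]=(x,y)
        r[c]=(uv,zs)
        if len(uv)==2:
            P,e=tri(uv['scene'],uv['top']); z=zs['top']
            print(c,'tri',P.round(4),'gap',round(e,4),'depth z',{k:round(float(v),4) for k,v in zs.items()},
              'top-ray',plane('top',uv['top'],z)[0].round(4),'scene-ray',plane('scene',uv['scene'],z)[0].round(4))
        else: print(c,'only',uv,zs)
    return r
E
python3 - <<'E'
from h import *
o=grab(); tins(o)
p,d,X=o['top']
for c in HUE:
    m=colour(p,c)&(X[...,2]<.04)&(X[...,0]>.2)&(X[...,0]<.8)&(abs(X[...,1])<.45)
    m,_=big(cv2.morphologyEx(m.astype(np.uint8),cv2.MORPH_CLOSE,np.ones((3,3))))
    v,u=np.nonzero(m); z=X[...,2][m]
    P=plane('top',np.c_[u,v],.012)[:,:2].astype(np.float32)
    (cx,cy),(w,h),a=cv2.minAreaRect(P); b=cv2.boxPoints(((cx,cy),(w,h),a))
    print('holder',c,'ctr',round(cx,4),round(cy,4),'size',round(w,4),round(h,4),'ang',round(a,1),'z pct',np.percentile(z,[10,50,90]).round(4)); print(b[np.argsort(b[:,0])].round(3).tolist())
m=(p.max(2)<45)&(X[...,0]>.25)&(X[...,0]<.5)&(X[...,1]<-.05)&(X[...,1]>-.3)
m,_=big(m); v,u=np.nonzero(m); print('pad',cv2.minAreaRect(plane('top',np.c_[u,v],.006)[:,:2].astype(np.float32)),np.median(X[...,2][m]))
h=cv2.cvtColor(p,cv2.COLOR_RGB2HSV)
m,uv=big((h[...,1]<60)&(h[...,2]>150)&(X[...,2]>.05)&(X[...,0]>.3)&(X[...,0]<.7)); print('jar',uv,plane('top',uv,.069))
E
```

```text
red tri [0.6136 0.0967 0.0919] gap 0.0034 depth z {'scene': 0.0961, 'top': 0.0969} top-ray [0.6115 0.0955 0.0969] scene-ray [0.6184 0.0937 0.0969]
yellow tri [0.4489 0.2292 0.1213] gap 0.0032 depth z {'scene': 0.1107, 'top': 0.1115} top-ray [0.4481 0.2293 0.1115] scene-ray [0.4389 0.242  0.1115]
green only {} {}
blue tri [ 0.6336 -0.11    0.0936] gap 0.0024 depth z {'scene': 0.0962, 'top': 0.0973} top-ray [ 0.632  -0.1101  0.0973] scene-ray [ 0.6371 -0.111   0.0973]
holder red ctr 0.4374 0.2404 size 0.101 0.0901 ang 79.6 z pct [0.0019 0.0054 0.015 ]
[[0.3840000033378601, 0.19900000095367432], [0.4020000100135803, 0.2980000078678131], [0.4729999899864197, 0.18299999833106995], [0.4909999966621399, 0.28200000524520874]]
holder yellow ctr 0.6216 0.0947 size 0.085 0.0991 ang 11.0 z pct [0.0024 0.0055 0.0149]
[[0.5699999928474426, 0.13500000536441803], [0.5889999866485596, 0.03799999877810478], [0.6539999842643738, 0.1509999930858612], [0.6729999780654907, 0.05400000140070915]]Traceback (most recent call last):
  File "<stdin>", line 7, in <module>
    return _wrapfunc(a, 'nonzero')
    return _wrapit(obj, method, *args, **kwds)
    result = getattr(arr, method)(*args, **kwds)
ValueError: Calling nonzero on 0d arrays is not allowed. Use np.atleast_1d(scalar).nonzero() instead.
```

```bash
sed -i "s/'green':\[(50,80)\]/'green':[(50,90)]/; s/>150)&(h\[...,2\]>60)/>120)\&(h[...,2]>40)/" h.py
python3 - <<'E'
from h import *
o=grab(); 
h=cv2.cvtColor(o['top'][0],cv2.COLOR_RGB2HSV); print('green lid hsv',h[222,300],'floor',h[135,318])
h=cv2.cvtColor(o['scene'][0],cv2.COLOR_RGB2HSV); print(h[178,198])
tins(o,['yellow','green'])
p,d,X=o['top']
for c in HUE:
    m=colour(p,c)&(X[...,2]<.04)&(X[...,0]>.2)&(X[...,0]<.8)&(abs(X[...,1])<.45)
    m,_=big(cv2.morphologyEx(m.astype(np.uint8),cv2.MORPH_CLOSE,np.ones((3,3))))
    if m is None: print(c,'none'); continue
    v,u=np.nonzero(m)
    P=plane('top',np.c_[u,v],.012)[:,:2].astype(np.float32)
    r=cv2.minAreaRect(P); b=cv2.boxPoints(r); b=b[np.argsort(b[:,0])]
    bk=b[2:].mean(0); ax=bk-b[:2].mean(0); ax/=np.linalg.norm(ax)
    print('holder',c,'size',np.round(r[1],4),'yaw',np.degrees(np.arctan2(ax[1],ax[0])).round(1),'centre',(bk-.05*ax).round(4),'z',np.percentile(X[...,2][m],[10,90]).round(4))
m=(p.max(2)<45)&(X[...,0]>.25)&(X[...,0]<.5)&(X[...,1]<-.05)&(X[...,1]>-.3)
m,_=big(m); v,u=np.nonzero(m); print('pad',cv2.minAreaRect(plane('top',np.c_[u,v],.006)[:,:2].astype(np.float32)),np.median(X[...,2][m]))
h=cv2.cvtColor(p,cv2.COLOR_RGB2HSV)
m,uv=big((h[...,1]<60)&(h[...,2]>150)&(X[...,2]>.05)&(X[...,0]>.3)&(X[...,0]<.7)&(X[...,1]>.15)); print('jar',uv,plane('top',uv,.069))
E
```

```text
green lid hsv [ 66 121 167] floor [ 64 117 148]
[ 61 118 125]
yellow tri [0.435  0.2457 0.1082] gap 0.0029 depth z {'scene': 0.111, 'top': 0.1117} top-ray [0.434  0.2441 0.1117] scene-ray [0.4397 0.2428 0.1117]
green tri [ 0.4458 -0.0206  0.1124] gap 0.0009 depth z {'scene': 0.111, 'top': 0.112} top-ray [ 0.4456 -0.0211  0.112 ] scene-ray [ 0.4458 -0.0201  0.112 ]
holder red size [0.1009 0.0909] yaw -10.4 centre [0.4325 0.2413] z [0.0018 0.0151]
holder yellow size [0.0907 0.1041] yaw 11.2 centre [0.6163 0.0951] z [0.0016 0.0152]
holder green size [0.0229 0.0485] yaw -36.5 centre [ 0.6389 -0.0657] z [0.0013 0.0072]
holder blue size [0.0982 0.088 ] yaw -11.9 centre [ 0.4421 -0.0153] z [0.0019 0.0148]
pad ((0.08038190007209778, -0.38353657722473145), (0.014025641605257988, 0.015783237293362617), 74.2101821899414) 0.6901610374994442
jar [157.98521257 152.78373383] [[0.60552978 0.31441893 0.069     ]]
```

```bash
sed -i "s/>120)&/>90)\&/" h.py
python3 - <<'E'
from h import *
o=grab(); tins(o,['red','green','blue'])
p,d,X=o['top']
m=colour(p,'green')&(X[...,2]<.04)&(X[...,0]>.5)&(X[...,0]<.8)&(abs(X[...,1])<.45)
m,_=big(cv2.morphologyEx(m.astype(np.uint8),cv2.MORPH_CLOSE,np.ones((3,3))))
v,u=np.nonzero(m)
P=plane('top',np.c_[u,v],.012)[:,:2].astype(np.float32)
r=cv2.minAreaRect(P); b=cv2.boxPoints(r); b=b[np.argsort(b[:,0])]
bk=b[2:].mean(0); ax=bk-b[:2].mean(0); ax/=np.linalg.norm(ax)
print('holder green','size',np.round(r[1],4),'yaw',np.degrees(np.arctan2(ax[1],ax[0])).round(1),'centre',(bk-.05*ax).round(4))
m=np.zeros((384,512),bool); m[190:270,335:410]=(p.max(2)<50)[190:270,335:410]
m,_=big(m); v,u=np.nonzero(m); print('pad',cv2.minAreaRect(plane('top',np.c_[u,v],.006)[:,:2].astype(np.float32)),np.median(X[...,2][m]))
E
```

```text
red tri [0.6138 0.0967 0.0919] gap 0.0038 depth z {'scene': 0.0959, 'top': 0.0967} top-ray [0.6115 0.0954 0.0967] scene-ray [0.6185 0.0941 0.0967]
green tri [ 0.4504 -0.0165  0.1093] gap 0.0023 depth z {'scene': 0.1111, 'top': 0.1119} top-ray [ 0.4496 -0.0171  0.1119] scene-ray [ 0.454  -0.0176  0.1119]
blue tri [ 0.6343 -0.1109  0.0925] gap 0.003 depth z {'scene': 0.0959, 'top': 0.0973} top-ray [ 0.6323 -0.111   0.0973] scene-ray [ 0.6388 -0.1122  0.0973]
holder green size [0.0872 0.1002] yaw 10.7 centre [ 0.6373 -0.1083]Traceback (most recent call last):
  File "<stdin>", line 12, in <module>
    return _wrapfunc(a, 'nonzero')
    return _wrapit(obj, method, *args, **kwds)
    result = getattr(arr, method)(*args, **kwds)
ValueError: Calling nonzero on 0d arrays is not allowed. Use np.atleast_1d(scalar).nonzero() instead.
```

```bash
python3 -c "
from h import *
print('pad',plane('top',[[373.5,231]],.006))"
python3 -m jog '[[0,0,0.123,0,0,0,1],[0,0,0.123,0,0,0,1],[0,0,0,2.5,-2.5,0,1],[0,0,0,2.8,-2.5,0,1],[0,0,0,2.8,-2.5,0,1],[0,0,0,2.8,-2.5,0,1],[0,0,0,2.8,-2.5,0,1],[0,0,0,2.8,-2.5,0,1],[0,0,0,2.8,-2.5,0,1],[0,0,0,2.8,-2.5,0,1],[0,0,0,2.8,-2.5,0,1],[0,0,0,2.8,-2.5,0,1]]' 50
```

```text
pad [[ 0.43329326 -0.21673113  0.006     ]]
time: 1.4
position: [0.4181, -0.3063, 0.2315]
orientation: [3.141, -0.0, -0.0]
force: [-0.6, -0.8, -1.2]
finger_gap: 0.0855
```

```bash
python3 -m jog '[[0,0,0,2.7,-2.4,0,1],[0,0,0,2.7,-2.4,0,1],[0,0,0,2.7,-2.4,0,1],[0,0,0,2.7,-2.4,0,1],[0,0,0,2.7,-2.4,0,1],[0,0,0,2.7,-2.4,0,1],[0,0,0,2.7,-2.4,0,1],[0,0,0,2.7,-2.7,0,1],[0,0,0,0,0,2.5,1],[0,0,0,0,0,2.5,1],[0,0,0,0,0,2.5,1],[0,0,0,0,0,1.0,1]]'
python3 - <<'E'
from h import *
o=grab()
a=o['scene'][0][150:330,120:360]; b=o['top'][0][80:260,240:480]
cv2.imwrite('pics/c1.png',cv2.resize(np.vstack([a,b])[:,:,::-1],None,fx=1.6,fy=1.6))
E
```

```text
time: 2.4
position: [0.6309, -0.1117, 0.1419]
orientation: [-3.139, 0.006, 0.0]
force: [-1.0, -1.1, -1.1]
finger_gap: 0.0858
```

View pics/c1.png

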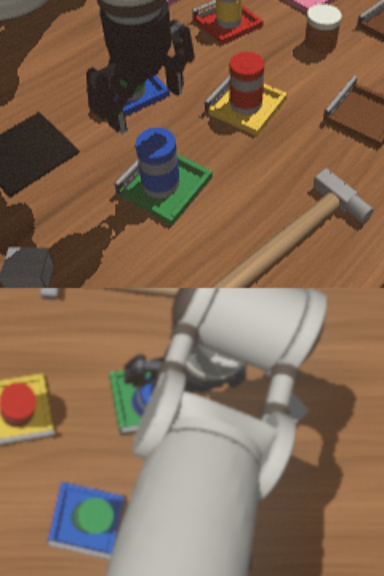

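The scene crop shows the open jaws above and behind the blue tin, with tips near full-frame pixels (196,228) and (236,188). I'll check this by projecting the TCP.

```bash
cat >> h.py <<'E'
def proj(n,P):
    c,f,R=cam(n); q=(np.atleast_2d(P)-c['xyz'])@R; return np.c_[f*q[:,0]/q[:,2]+c['cx'],f*q[:,1]/q[:,2]+c['cy']]
E
python3 -c "
from h import *
for y in(-.112-.043,-.112+.043): print(proj('scene',[.631,y,.152]),proj('top',[.631,y,.152]))
print(proj('scene',[.633,-.111,.094]),proj('top',[.633,-.111,.094]))"
```

```text
[[195.6486935 231.2589395]] [[365.0244741  139.93268609]]
[[227.53381794 209.44970783]] [[326.08797288 138.90113669]]
[[215.66861172 238.97219518]] [[339.27345762 143.9121122 ]]
```

```bash
python3 - <<'E'
from h import *
p,_=bot.grab_frame('scene'); a=p[130:290,150:310].copy()
cv2.imwrite('pics/c2.png',cv2.resize(a[:,:,::-1],None,fx=3.5,fy=3.5,interpolation=cv2.INTER_CUBIC))
E
```

```text
(no output)
```

View pics/c2.png

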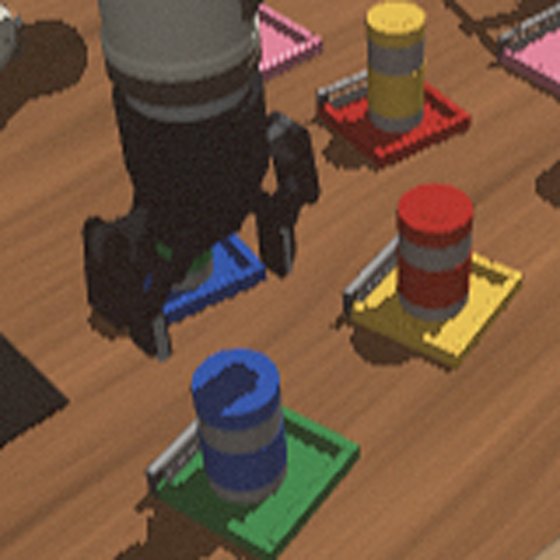

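The tips at (196,230) and (231,207) match the projection, so the jaws straddle the tin. Next I descend and grip.

```bash
python3 -m jog '[[0,0,0,0.2,0,2.4,1],[0,0,0,0,0,2.4,1],[0,0,0,0,0,2.4,1],[0,0,0,0,0,2.4,1],[0,0,0,0,0,0,1],[0,0,0,0,0,0,-1],[0,0,0,0,0,0,-1],[0,0,0,0,0,0,-1],[0,0,0,0,0,0,-1],[0,0,0,0,0,0,-1],[0,0,0,0,0,0,-1],[0,0,0,0,0,0,-1]]' 50
```

```text
time: 3.55
position: [0.6374, -0.1133, 0.054]
orientation: [3.14, -0.005, -0.0]
force: [-0.2, 2.0, 5.5]
finger_gap: 0.0533
```

```bash
python3 -m jog '[[0,0,0,0,0,-1.5,-1],[0,0,0,0,0,-2.5,-1],[0,0,0,0,0,-3,-1],[0,0,0,0,0,-3,-1],[0,0,0,-2.9,1.5,0,-1],[0,0,0,-2.9,1.5,0,-1],[0,0,0,-2.9,1.5,0,-1],[0,0,0,-2.9,1.5,0,-1],[0,0,0,-2.9,1.5,0,-1],[0,0,0,-2.9,1.5,0,-1],[0,0,0,-2.9,1.4,0,-1],[0,0,0,0,0,0,-1]]'
```

```text
time: 4.55
position: [0.428, -0.2185, 0.1506]
orientation: [3.14, 0.002, -0.003]
force: [1.1, -0.4, -3.0]
finger_gap: 0.053
```

```bash
python3 -m jog '[[0,0,0,0,0,2.5,-1],[0,0,0,0,0,2.5,-1],[0,0,0,0,0,2.5,-1],[0,0,0,0,0,1.2,-1],[0,0,0,0,0,0.6,-1],[0,0,0,0,0,0,-1],[0,0,0,0,0,0,-1],[0,0,0,0,0,0,-1]]'
```

```text
time: 5.22
position: [0.433, -0.2176, 0.0587]
orientation: [3.14, -0.002, -0.0]
force: [-0.2, 1.0, -1.9]
finger_gap: 0.0528
```

```bash
python3 -m jog '[[0,0,0,0,0,0.2,-1],[0,0,0,0,0,0.1,-1],[0,0,0,0,0,0.1,-1],[0,0,0,0,0,0,-1],[0,0,0,0,0,0,-1]]'
```

```text
time: 5.63
position: [0.4329, -0.2174, 0.0555]
orientation: [3.14, -0.001, 0.0]
force: [-3.7, 3.5, 12.0]
finger_gap: 0.053
```

```bash
python3 -m jog '[[0,0,0,0,0,0,1],[0,0,0,0,0,0,1],[0,0,0,0,0,0,1],[0,0,0,0,0,0,1],[0,0,0,0,0,-2,1],[0,0,0,0,0,-3,1],[0,0,0,0,0,-3.5,1],[0,0,0,0,0,-3.5,1],[0,0,0,0.4,-2.9,0,1],[0,0,0,0.4,-2.9,0,1],[0,0,0,0.4,-2.9,0,1],[0,0,0,0.4,-2.9,0,1]]'
```

```text
time: 6.63
position: [0.448, -0.0997, 0.1735]
orientation: [3.141, -0.001, -0.001]
force: [0.6, 0.3, 0.4]
finger_gap: 0.0855
```

```bash
python3 -m jog '[[0,0,0,0,-2.9,0,1],[0,0,0,0,-2.9,0,1],[0,0,0,0,-2.6,0,1],[0,0,0,0,0,0,1],[0,0,0,0,0,2.2,1]]'
python3 - <<'E'
from h import *
o=grab(); tins(o,['blue','green'])
cv2.imwrite('pics/c3.png',cv2.resize(o['scene'][0][130:330,90:310][:,:,::-1],None,fx=2.5,fy=2.5))
E
```

```text
time: 7.05
position: [0.4511, -0.0167, 0.1549]
orientation: [3.139, -0.008, 0.003]
force: [1.0, -0.1, 0.9]
finger_gap: 0.0858
blue tri [ 0.4296 -0.2182  0.0949] gap 0.0026 depth z {'scene': 0.098, 'top': 0.0993} top-ray [ 0.429  -0.2179  0.0993] scene-ray [ 0.4355 -0.2187  0.0993]
green only {'scene': (196.7493438720703, 177.65957641601562)} {'scene': np.float64(0.11067030055239942)}
```

View pics/c3.png

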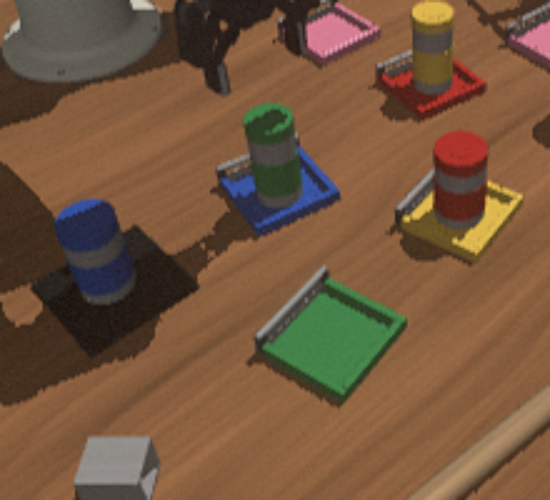

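The blue tin stands upright on the pad (crop 95,255), and the open jaws are above the green tin (272,155). The green holder is empty (333,330). Next I grip the green tin.

```bash
python3 -m jog '[[0,0,0,0,0,2.4,1],[0,0,0,0,0,2.4,1],[0,0,0,0,0,2.4,1],[0,0,0,0,0,1.8,1],[0,0,0,0,0,0,1],[0,0,0,0,0,0,-1],[0,0,0,0,0,0,-1],[0,0,0,0,0,0,-1],[0,0,0,0,0,0,-1],[0,0,0,0,0,0,-1],[0,0,0,0,0,0,-1],[0,0,0,0,0,0,-1]]' 50
```

```text
time: 8.15
position: [0.4496, -0.0172, 0.0632]
orientation: [3.141, -0.003, -0.0]
force: [-0.1, 1.6, 6.1]
finger_gap: 0.0491
```

```bash
python3 -m jog '[[0,0,0,0,0,-1.5,-1],[0,0,0,0,0,-2.5,-1],[0,0,0,0,0,-3,-1],[0,0,0,0,0,-3,-1],[0,0,0,2.7,1.3,0,-1],[0,0,0,2.7,1.3,0,-1],[0,0,0,2.7,1.3,0,-1],[0,0,0,2.7,1.3,0,-1],[0,0,0,2.7,1.3,0,-1],[0,0,0,2.7,1.3,0,-1],[0,0,0,2.6,1.3,0,-1],[0,0,0,0,0,0,-1]]'
```

```text
time: 9.15
position: [0.6391, -0.1105, 0.1606]
orientation: [3.14, -0.002, -0.002]
force: [-1.4, 0.4, -2.1]
finger_gap: 0.0491
```

```bash
python3 -m jog '[[0,0,0,0,0,2.5,-1],[0,0,0,0,0,2.5,-1],[0,0,0,0,0,2.5,-1],[0,0,0,0,0,1.4,-1],[0,0,0,0,0,0.6,-1],[0,0,0,0,0,0,-1],[0,0,0,0,0,0,-1],[0,0,0,0,0,0,-1]]'
```

```text
time: 9.82
position: [0.6372, -0.1083, 0.0682]
orientation: [3.14, -0.003, -0.0]
force: [-0.2, 0.2, -3.4]
finger_gap: 0.049
```

```bash
python3 -m jog '[[0,0,0,0,0,0.2,-1],[0,0,0,0,0,0.1,-1],[0,0,0,0,0,0.1,-1],[0,0,0,0,0,0.1,-1],[0,0,0,0,0,0,-1],[0,0,0,0,0,0,-1]]'
```

```text
time: 10.32
position: [0.6369, -0.108, 0.0633]
orientation: [3.141, -0.002, -0.0]
force: [-1.9, 1.2, 6.6]
finger_gap: 0.0493
```

```bash
python3 -m jog '[[0,0,0,0,0,0,1],[0,0,0,0,0,0,1],[0,0,0,0,0,0,1],[0,0,0,0,0,0,1],[0,0,0,0,0,-2,1],[0,0,0,0,0,-3,1],[0,0,0,0,0,-3.5,1],[0,0,0,0,0,-3.5,1],[0,0,0,-2.9,1.6,0,1],[0,0,0,-2.9,1.6,0,1],[0,0,0,-2.9,1.6,0,1],[0,0,0,-2.9,1.6,0,1]]'
```

```text
time: 11.32
position: [0.5187, -0.1722, 0.1813]
orientation: [3.141, -0.0, 0.0]
force: [-0.3, -0.4, -0.3]
finger_gap: 0.0857
```

```bash
python3 -m jog '[[0,0,0,-2.9,1.6,0,1],[0,0,0,-2.9,1.6,0,1],[0,0,0,-3.0,1.4,0,1],[0,0,0,0,0,0,1],[0,0,0,0,0,2.0,1],[0,0,0,0,0,2.0,1],[0,0,0,0,0,0,1],[0,0,0,0,0,0,1]]'
python3 - <<'E'
from h import *
o=grab(); tins(o,['green'])
E
```

```text
time: 11.98
position: [0.4315, -0.2171, 0.1406]
orientation: [-3.14, 0.002, -0.0]
force: [-0.2, -0.6, 0.2]
finger_gap: 0.0854
green tri [ 0.6376 -0.1078  0.1084] gap 0.0028 depth z {'scene': 0.111, 'top': 0.1119} top-ray [ 0.636  -0.1081  0.1119] scene-ray [ 0.6411 -0.1086  0.1119]
```

```bash
python3 -m jog '[[0,0,0,0,0,2.4,1],[0,0,0,0,0,2.4,1],[0,0,0,0,0,2.4,1],[0,0,0,0,0,1.2,1],[0,0,0,0,0,0,1],[0,0,0,0,0,0,-1],[0,0,0,0,0,0,-1],[0,0,0,0,0,0,-1],[0,0,0,0,0,0,-1],[0,0,0,0,0,0,-1],[0,0,0,0,0,0,-1],[0,0,0,0,0,0,-1]]' 50
```

```text
time: 13.08
position: [0.4334, -0.2186, 0.0595]
orientation: [3.139, -0.003, -0.0]
force: [-0.9, 2.6, 6.3]
finger_gap: 0.0527
```

```bash
python3 -m jog '[[0,0,0,0,0,-1.5,-1],[0,0,0,0,0,-2.5,-1],[0,0,0,0,0,-3,-1],[0,0,0,0,0,-3,-1],[0,0,0,0.2,-2.9,0,-1],[0,0,0,0.2,-2.9,0,-1],[0,0,0,0.2,-2.9,0,-1],[0,0,0,0.2,-2.9,0,-1],[0,0,0,0.2,-2.9,0,-1],[0,0,0,0,-2.9,0,-1],[0,0,0,0,-2.9,0,-1],[0,0,0,0,0,0,-1]]'
```

```text
time: 14.08
position: [0.4414, -0.0106, 0.1575]
orientation: [-3.139, -0.0, 0.004]
force: [-0.9, -0.4, -2.9]
finger_gap: 0.053
```

```bash
python3 -m jog '[[0,0,0,0,0,2.5,-1],[0,0,0,0,0,2.5,-1],[0,0,0,0,0,2.5,-1],[0,0,0,0,0,1.2,-1],[0,0,0,0,0,0.8,-1],[0,0,0,0,0,0,-1],[0,0,0,0,0,0,-1],[0,0,0,0,0,0,-1]]'
```

```text
time: 14.75
position: [0.4432, -0.0153, 0.0637]
orientation: [3.141, -0.003, -0.0]
force: [0.0, 0.9, -2.8]
finger_gap: 0.0531
```

```bash
python3 -m jog '[[0,0,0,0,0,0.3,-1],[0,0,0,0,0,0.2,-1],[0,0,0,0,0,0.1,-1],[0,0,0,0,0,0.1,-1],[0,0,0,0,0,0,-1],[0,0,0,0,0,0,-1]]'
```

```text
time: 15.25
position: [0.4434, -0.015, 0.0575]
orientation: [3.141, -0.002, -0.0]
force: [-4.3, 2.6, 13.4]
finger_gap: 0.0528
```

```bash
python3 -m jog '[[0,0,0,0,0,0,1],[0,0,0,0,0,0,1],[0,0,0,0,0,0,1],[0,0,0,0,0,0,1],[0,0,0,0,0,-2,1],[0,0,0,0,0,-3,1],[0,0,0,0,0,-3.5,1],[0,0,0,0,0,-3.5,1],[0,0,0,2.8,-1.8,0,1],[0,0,0,2.8,-1.8,0,1],[0,0,0,2.8,-1.8,0,1],[0,0,0,2.8,-1.8,0,1]]'
```

```text
time: 16.25
position: [0.5552, 0.0581, 0.1755]
orientation: [3.141, -0.001, -0.0]
force: [-0.0, -0.5, 0.6]
finger_gap: 0.0852
```

```bash
python3 -m jog '[[0,0,0,2.8,-1.9,0,1],[0,0,0,2.9,-1.9,0,1],[0,0,0,0,0,2.0,1],[0,0,0,0,0,2.0,1],[0,0,0,0,0,0,1],[0,0,0,0,0,0,1]]'
python3 - <<'E'
from h import *
o=grab(); tins(o,['green','blue'])
E
```

```text
time: 16.75
position: [0.6097, 0.0952, 0.1337]
orientation: [-3.141, 0.004, -0.0]
force: [0.3, -0.1, 0.4]
finger_gap: 0.0854
green tri [ 0.6379 -0.1076  0.1078] gap 0.0026 depth z {'scene': 0.1108, 'top': 0.1119} top-ray [ 0.6362 -0.1077  0.1119] scene-ray [ 0.6417 -0.1088  0.1119]
blue tri [ 0.4401 -0.0149  0.0927] gap 0.0021 depth z {'scene': 0.0958, 'top': 0.0973} top-ray [ 0.4394 -0.0152  0.0973] scene-ray [ 0.4456 -0.0173  0.0973]
```

Blue and green are home. Next is red: descend from 0.134 to about 0.053 and grip.

```bash
python3 -m jog '[[0,0,0,0.2,0,2.4,1],[0,0,0,0,0,2.4,1],[0,0,0,0,0,2.0,1],[0,0,0,0,0,1.3,1],[0,0,0,0,0,0,1],[0,0,0,0,0,0,-1],[0,0,0,0,0,0,-1],[0,0,0,0,0,0,-1],[0,0,0,0,0,0,-1],[0,0,0,0,0,0,-1],[0,0,0,0,0,0,-1],[0,0,0,0,0,0,-1]]' 50
```

```text
time: 17.85
position: [0.6149, 0.0954, 0.0569]
orientation: [-3.142, -0.004, -0.0]
force: [-0.2, 1.4, 6.0]
finger_gap: 0.0531
```

```bash
python3 -m jog '[[0,0,0,0,0,-1.5,-1],[0,0,0,0,0,-3,-1],[0,0,0,0,0,-3.5,-1],[0,0,0,0,0,-3.5,-1],[0,0,0,0,0,-3.5,-1],[0,0,0,-1.8,3.1,0,-1],[0,0,0,-1.8,3.1,0,-1],[0,0,0,-1.8,3.1,0,-1],[0,0,0,-1.8,3.1,0,-1],[0,0,0,-1.8,3.1,0,-1],[0,0,0,-1.8,3.1,0,-1],[0,0,0,-1.8,3.1,0,-1]]'
```

```text
time: 18.85
position: [0.4856, -0.1229, 0.2043]
orientation: [3.141, 0.0, 0.0]
force: [0.5, -1.2, -2.3]
finger_gap: 0.0531
```

```bash
python3 -m jog '[[0,0,0,-1.8,3.1,0,-1],[0,0,0,-1.8,3.1,0,-1],[0,0,0,-2.0,3.2,0,-1],[0,0,0,0,0,0,-1],[0,0,0,0,0,3.0,-1],[0,0,0,0,0,3.5,-1],[0,0,0,0,0,3.5,-1],[0,0,0,0,0,2.5,-1],[0,0,0,0,0,1.2,-1],[0,0,0,0,0,0.6,-1],[0,0,0,0,0,0,-1],[0,0,0,0,0,0,-1]]'
```

```text
time: 19.85
position: [0.4315, -0.2161, 0.0621]
orientation: [3.141, -0.001, 0.0]
force: [-1.0, -0.2, -2.4]
finger_gap: 0.053
```

```bash
python3 -m jog '[[0,0,0,0,0,0.2,-1],[0,0,0,0,0,0.1,-1],[0,0,0,0,0,0.1,-1],[0,0,0,0,0,0.1,-1],[0,0,0,0,0,0,-1],[0,0,0,0,0,0,-1]]'
```

```text
time: 20.35
position: [0.4322, -0.2164, 0.0588]
orientation: [3.14, -0.002, -0.0]
force: [-3.9, 4.0, 12.5]
finger_gap: 0.053
```

```bash
python3 -m jog '[[0,0,0,0,0,0,1],[0,0,0,0,0,0,1],[0,0,0,0,0,0,1],[0,0,0,0,0,0,1],[0,0,0,0,0,-2,1],[0,0,0,0,0,-3,1],[0,0,0,0,0,-3.5,1],[0,0,0,0,0,-3.5,1],[0,0,0,0,0,-2,1],[0,0,0,0,-3.5,0,1],[0,0,0,0,-3.5,0,1],[0,0,0,0,-3.5,0,1]]'
```

```text
time: 21.35
position: [0.431, -0.1101, 0.1968]
orientation: [3.141, -0.001, -0.002]
force: [-0.0, 1.0, -0.1]
finger_gap: 0.0851
```

```bash
python3 -m jog '[[0,0,0,0,-3.5,0,1],[0,0,0,0,-3.5,0,1],[0,0,0,0,-3.5,0,1],[0,0,0,0,-3.5,0,1],[0,0,0,0,-3.5,0,1],[0,0,0,0,-3.5,0,1],[0,0,0,0,-3.5,0,1],[0,0,0,0,-3.5,0,1],[0,0,0,0,-3.5,0,1],[0,0,0,0.2,-3.5,0,1],[0,0,0,0,-0.5,2,1],[0,0,0,0,0,2,1]]'
python3 - <<'E'
from h import *
o=grab(); tins(o,['red','yellow'])
cv2.imwrite('pics/c4.png',cv2.resize(o['scene'][0][80:300,80:360][:,:,::-1],None,fx=2.5,fy=2.5)); print(bot.read_state()['position'])
E
```

```text
time: 22.35
position: [0.4339, 0.2468, 0.157]
orientation: [-3.14, -0.003, 0.003]
force: [-1.0, -0.8, -0.3]
finger_gap: 0.0854
red tri [ 0.4378 -0.0049  0.0805] gap 0.4072 depth z {'scene': 0.098, 'top': 0.2216} top-ray [0.4733 0.1825 0.2216] scene-ray [ 0.5699 -0.2569  0.2216]
yellow only {'scene': (262.67022705078125, 135.33360290527344)} {'scene': np.float64(0.11047357691277229)}
[0.43033955 0.24405574 0.15286332]
```

View pics/c4.png

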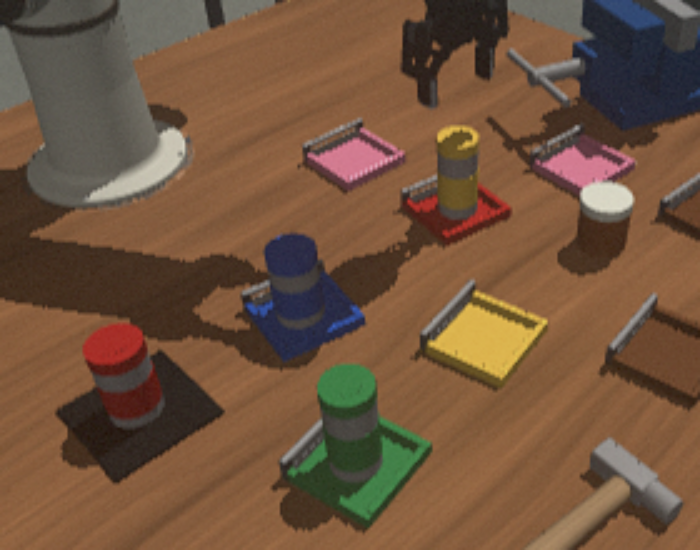

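Red stands on the pad (crop 125,375), blue in blue (295,285) and green in green (350,425). The jaws are above yellow (458,170). Next I grip yellow.

```bash
python3 -m jog '[[0,0,0,0.3,0,2.4,1],[0,0,0,0,0,2.4,1],[0,0,0,0,0,2.4,1],[0,0,0,0,0,1.8,1],[0,0,0,0,0,0,1],[0,0,0,0,0,0,-1],[0,0,0,0,0,0,-1],[0,0,0,0,0,0,-1],[0,0,0,0,0,0,-1],[0,0,0,0,0,0,-1],[0,0,0,0,0,0,-1],[0,0,0,0,0,0,-1]]' 50
```

```text
time: 23.45
position: [0.438, 0.2449, 0.0687]
orientation: [-3.14, -0.004, -0.0]
force: [0.3, 1.3, 6.6]
finger_gap: 0.0493
```

```bash
python3 -m jog '[[0,0,0,0,0,-1.5,-1],[0,0,0,0,0,-2.5,-1],[0,0,0,0,0,-3,-1],[0,0,0,0,0,-3,-1],[0,0,0,2.5,2.1,0,-1],[0,0,0,2.5,2.1,0,-1],[0,0,0,2.6,2.2,0,-1],[0,0,0,2.6,2.2,0,-1],[0,0,0,2.6,2.2,0,-1],[0,0,0,2.5,2.1,0,-1],[0,0,0,2.5,2.1,0,-1],[0,0,0,0,0,0,-1]]'
```

```text
time: 24.45
position: [0.6176, 0.0894, 0.1663]
orientation: [3.139, -0.003, -0.004]
force: [-0.3, 0.1, -2.1]
finger_gap: 0.0492
```

```bash
python3 -m jog '[[0,0,0,0,0,2.5,-1],[0,0,0,0,0,2.5,-1],[0,0,0,0,0,2.5,-1],[0,0,0,0,0,1.4,-1],[0,0,0,0,0,0.6,-1],[0,0,0,0,0,0,-1],[0,0,0,0,0,0,-1],[0,0,0,0,0,0,-1]]'
```

```text
time: 25.12
position: [0.6151, 0.0942, 0.0728]
orientation: [3.141, -0.003, -0.0]
force: [0.1, -0.1, -3.2]
finger_gap: 0.0492
```

```bash
python3 -m jog '[[0,0,0,0,0,0.2,-1],[0,0,0,0,0,0.1,-1],[0,0,0,0,0,0.1,-1],[0,0,0,0,0,0.1,-1],[0,0,0,0,0,0,-1],[0,0,0,0,0,0,-1]]'
```

```text
time: 25.62
position: [0.6151, 0.0943, 0.0687]
orientation: [3.141, -0.002, -0.0]
force: [-3.1, 0.3, 8.1]
finger_gap: 0.0491
```

```bash
python3 -m jog '[[0,0,0,0,0,0,1],[0,0,0,0,0,0,1],[0,0,0,0,0,0,1],[0,0,0,0,0,0,1],[0,0,0,0,0,-2,1],[0,0,0,0,0,-3,1],[0,0,0,0,0,-3.5,1],[0,0,0,0,0,-3.5,1],[0,0,0,0,0,-2,1],[0,0,0,-1.8,3.1,0,1],[0,0,0,-1.8,3.1,0,1],[0,0,0,-1.8,3.1,0,1]]'
```

```text
time: 26.62
position: [0.5596, 0.0005, 0.2068]
orientation: [3.141, -0.001, 0.001]
force: [0.1, -0.8, -1.2]
finger_gap: 0.0854
```

```bash
python3 -m jog '[[0,0,0,-1.8,3.1,0,1],[0,0,0,-1.8,3.1,0,1],[0,0,0,-1.8,3.1,0,1],[0,0,0,-1.8,3.1,0,1],[0,0,0,-1.8,3.1,0,1],[0,0,0,-1.8,3.1,0,1],[0,0,0,-2.0,3.2,0,1],[0,0,0,0,0,2.5,1],[0,0,0,0,0,2.5,1],[0,0,0,0,0,2.0,1],[0,0,0,0,0,0,1],[0,0,0,0,0,0,1]]'
python3 - <<'E'
from h import *
o=grab(); tins(o,['yellow'])
E
```

```text
time: 27.62
position: [0.4313, -0.2163, 0.1357]
orientation: [-3.14, 0.002, -0.0]
force: [0.4, 0.3, 0.0]
finger_gap: 0.0855
yellow tri [0.6119 0.0941 0.1078] gap 0.0025 depth z {'scene': 0.1109, 'top': 0.1118} top-ray [0.6102 0.0932 0.1118] scene-ray [0.6158 0.0915 0.1118]
```

```bash
python3 -m jog '[[0,0,0,0,0,2.4,1],[0,0,0,0,0,2.4,1],[0,0,0,0,0,2.0,1],[0,0,0,0,0,1.0,1],[0,0,0,0,0,0,1],[0,0,0,0,0,0,-1],[0,0,0,0,0,0,-1],[0,0,0,0,0,0,-1],[0,0,0,0,0,0,-1],[0,0,0,0,0,0,-1],[0,0,0,0,0,0,-1],[0,0,0,0,0,0,-1]]' 50
```

```text
time: 28.72
position: [0.4334, -0.2174, 0.0604]
orientation: [3.14, -0.003, -0.0]
force: [-0.2, 2.8, 5.9]
finger_gap: 0.0529
```

```bash
python3 -m jog '[[0,0,0,0,0,-1.5,-1],[0,0,0,0,0,-3,-1],[0,0,0,0,0,-3.5,-1],[0,0,0,0,0,-4,-1],[0,0,0,0,0,-4,-1],[0,0,0,0,-3,0,-1],[0,0,0,0,-3.5,0,-1],[0,0,0,0,-3.5,0,-1],[0,0,0,0,-3.5,0,-1],[0,0,0,0,-3.5,0,-1],[0,0,0,0,-3.5,0,-1],[0,0,0,0,-3.5,0,-1]]'
```

```text
time: 29.72
position: [0.4317, 0.0248, 0.219]
orientation: [3.141, -0.001, -0.001]
force: [0.6, 0.1, -3.1]
finger_gap: 0.0534
```

```bash
python3 -m jog '[[0,0,0,0,-3.5,0,-1],[0,0,0,0,-3.5,0,-1],[0,0,0,0,-3.5,0,-1],[0,0,0,0,-3.5,0,-1],[0,0,0,0,-3.5,0,-1],[0,0,0,0,-3.0,0,-1],[0,0,0,0,-1.4,0,-1],[0,0,0,0,0,0,-1],[0,0,0,0,0,2.0,-1],[0,0,0,0,0,3.0,-1],[0,0,0,0,0,0,-1],[0,0,0,0,0,0,-1]]'
```

```text
time: 30.72
position: [0.4307, 0.2412, 0.1673]
orientation: [3.14, 0.004, -0.001]
force: [0.7, 0.1, -2.8]
finger_gap: 0.0532
```

```bash
python3 -m jog '[[0,0,0,0.2,0,2.5,-1],[0,0,0,0,0,2.5,-1],[0,0,0,0,0,2.5,-1],[0,0,0,0,0,2.0,-1],[0,0,0,0,0,1.0,-1],[0,0,0,0,0,0.2,-1],[0,0,0,0,0,0,-1],[0,0,0,0,0,0,-1]]'
```

```text
time: 31.38
position: [0.4358, 0.2426, 0.0633]
orientation: [-3.141, -0.003, -0.0]
force: [-0.9, -1.1, -1.8]
finger_gap: 0.053
```

```bash
python3 -m jog '[[0,0,0,0,0,0.1,-1],[0,0,0,0,0,0.1,-1],[0,0,0,0,0,0.1,-1],[0,0,0,0,0,0,-1],[0,0,0,0,0,0,-1]]'
```

```text
time: 31.8
position: [0.4343, 0.2423, 0.0586]
orientation: [-3.141, -0.001, -0.0]
force: [-0.4, -0.3, -2.5]
finger_gap: 0.0535
```

```bash
python3 -m jog '[[0,0,0,0,0,0.1,-1],[0,0,0,0,0,0.1,-1],[0,0,0,0,0,0,-1],[0,0,0,0,0,0,-1]]'
```

```text
time: 32.13
position: [0.4354, 0.2425, 0.0584]
orientation: [-3.141, -0.002, 0.0]
force: [-2.5, -0.7, 10.9]
finger_gap: 0.0532
```

Contact. I release, raise, and back away to the robot's right for the final check.

```bash
python3 -m jog '[[0,0,0,0,0,0,1],[0,0,0,0,0,0,1],[0,0,0,0,0,0,1],[0,0,0,0,0,0,1],[0,0,0,0,0,-2,1],[0,0,0,0,0,-3,1],[0,0,0,0,0,-3.5,1],[0,0,0,0,0,-3.5,1],[0,0,0,0,0,-3,1],[0,0,0,0,3.5,0,1],[0,0,0,0,3.5,0,1],[0,0,0,0,3.5,0,1]]'
```

```text
time: 33.13
position: [0.4341, 0.1364, 0.207]
orientation: [3.142, -0.002, 0.002]
force: [0.2, -0.1, 0.2]
finger_gap: 0.0851
```

```bash
python3 -m jog '[[0,0,0,0,3.5,0,1],[0,0,0,0,3.5,0,1],[0,0,0,0,3.5,0,1],[0,0,0,0,3.5,0,1],[0,0,0,0,3.5,0,1],[0,0,0,0,3.5,0,1],[0,0,0,0,3.5,0,1],[0,0,0,0,3.5,0,1],[0,0,0,0,3.5,0,1],[0,0,0,0,3.5,0,1],[0,0,0,0,2,0,1],[0,0,0,0,0,0,1]]'
python3 - <<'E'
from h import *
o=grab(); tins(o)
cv2.imwrite('pics/s9.png',o['scene'][0][:,:,::-1]); cv2.imwrite('pics/t9.png',o['top'][0][:,:,::-1])
p,d,X=o['top']; h=cv2.cvtColor(p,cv2.COLOR_RGB2HSV)
m,uv=big((h[...,1]<60)&(h[...,2]>150)&(X[...,2]>.05)&(X[...,0]>.3)&(X[...,0]<.7)&(X[...,1]>.15)); print('jar',uv)
E
```

```text
time: 34.13
position: [0.4335, -0.2365, 0.2062]
orientation: [3.14, 0.0, -0.004]
force: [0.3, 0.5, 0.7]
finger_gap: 0.0856
red tri [0.4332 0.2433 0.0922] gap 0.0013 depth z {'scene': 0.0958, 'top': 0.0969} top-ray [0.4327 0.2422 0.0969] scene-ray [0.4386 0.2386 0.0969]
yellow tri [0.6118 0.094  0.108 ] gap 0.0022 depth z {'scene': 0.1108, 'top': 0.1117} top-ray [0.6103 0.0932 0.1117] scene-ray [0.6154 0.0916 0.1117]
green tri [ 0.6377 -0.1077  0.1084] gap 0.0027 depth z {'scene': 0.111, 'top': 0.1118} top-ray [ 0.6362 -0.108   0.1118] scene-ray [ 0.6411 -0.1085  0.1118]
blue tri [ 0.4404 -0.0151  0.0931] gap 0.0024 depth z {'scene': 0.0958, 'top': 0.0966} top-ray [ 0.4396 -0.0156  0.0966] scene-ray [ 0.4449 -0.0165  0.0966]
jar [157.9738806  152.75932836]
```

View pics/s9.png

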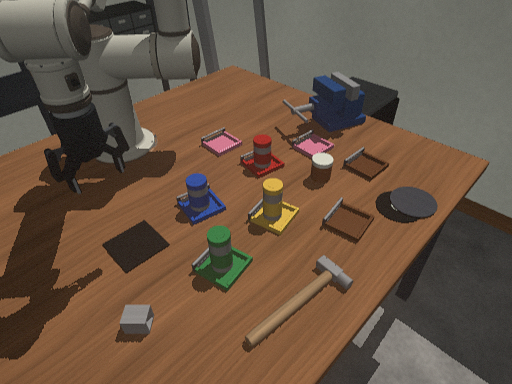

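View pics/t9.png

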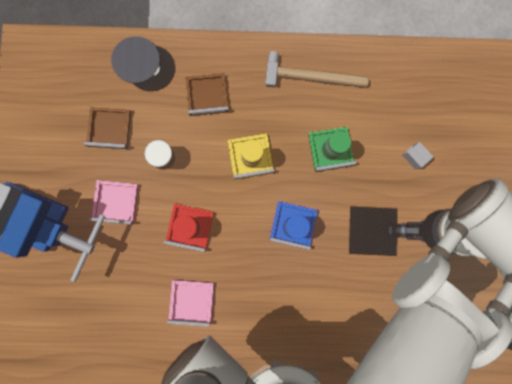

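In both views every tin stands upright in the holder of its own colour. In the scene view that is red (262,152), yellow (273,198), blue (197,192) and green (219,248). The pad is empty, the jar has not moved (158,153 in the top view), and the gripper touches nothing. I'm handing in.

```bash
python3 -c "
from station import bot; print(bot.finish_job())"
```

```text
the job is handed in; nothing more can be done
None
```

All four tins now stand upright in the holders of their own colour, and I handed the job in after about 34 s of robot time. I swapped blue with green and then red with yellow, parking blue and then red on the pad. Each tin was lifted about 100 mm or more and lowered until the wrist force showed light contact (7–13 N) before I let go.

**Last checks:**
- **Position:** each tin was within about 6 mm of its holder's centre, against about 15 mm of play.
- **Height:** the lid tops triangulated at 92–93 mm and 108 mm, against the 94 and 109 mm expected for tins standing on the holder floors.
- **Surroundings:** the jar was at the same pixel as at the start, the pad was empty, and the gripper was open and clear.

**Disagreements:**
- Depth readings were 2–3 mm higher than those expected heights.
- Lid positions from the two cameras differed by about 5–7 mm in most readings, so I used the top view. Neither difference mattered within the play in the holders.

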